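Dispense one ball bearing and nudge it into the tray

TASK

Press the black plunger knob of the bearing dispenser fully down once and let it come back up, so that a single ball bearing is pushed out of the foot of the magazine onto the bench. Then, with the fingertips, slide that bearing along the bench, without lifting it or tipping it over, until it lies wholly inside one of the two open pockets of the low black H-shaped tray beside the dispenser. Leave the other bearings in the magazine and do not disturb the other things on the bench.

Things in the scene. Friction and masses are not known exactly. Their poses are not given: they have to be found in the camera images.
- dispenser: Bearing dispenser, fixed to the bench, 116 mm long (own x), 42 wide, 70 over its thin feet. Origin: on the bench, on the magazine's axis. Own +x points out of the outlet, z up. Magazine: upright square aluminium tube 44 high, open on top, no floor, holding a stack of four bearings. Behind it (x = -21 to -95 mm) a grey housing 50 high carries the plunger.
- magazine (a point): Point on the bench on the magazine's axis (the dispenser's origin). Bearings in the magazine stay within 2 mm of it.
- outlet (a point): Point on the bench where the dispensed bearing's centre comes to lie after a full press: 61 mm from the magazine's axis along the dispenser's +x, clear of the front face (x = +21 mm; opening 34 wide, 12.5 high at its foot) by some 24 mm. Inside, a blade driven by the plunger (2.6 mm per mm) slides the bottom bearing out; when it withdraws the next one drops.
- plunger_top (a point): Centre of the top face of the black plunger knob: a flat disc 36 mm across, 10 thick, on a vertical stem, 55 mm behind the magazine's axis (dispenser x = -55 mm). 95 mm above the bench when up; it moves down with the plunger.
- plunger (a joint): How far the plunger is pressed (m): 0 up, 0.026 fully down on its stop. A spring returns it. It takes about 4 N at first, 8 to 14 N at the bottom. Press smoothly (50 mm/s or less), or the bearing is thrown further out. A second press would eject a second bearing.
- bearing1: The bottom bearing, the one that is dispensed: steel ball bearing 32 mm across, 10 high, about 37 g, lying flat (solid: treat it as a disc). Origin: centre of its underside; z along its axis.
- bearing2: The second bearing from the bottom, the same size; it must stay in the magazine. Origin: centre of its underside.
- bearing3: The third bearing, the same.
- bearing4: The top bearing, the same.
- tray: Low black tray fixed left or right of the dispenser, H-shaped from above. Origin: centre, on the bench. Two rails along own y (106 mm long, inner faces x = +-45 mm) and a cross wall along x through the origin, all 6 thick, 14 high: two pockets 90 wide, 50 deep, mouths at y = +-53 mm. The one nearer the outlet faces it roughly. It has no floor: the bearing slides straight in along the bench.
- bin: Red open bin 100 x 70 x 40 with brass bits, fixed to the bench, on the other side of the dispenser from the tray. Origin: centre of its underside.
- tape: Bystander, loose: roll of copper tape lying flat, 90 across, 18 high.
- cup: Bystander, loose: white cup, 76 across, 75 high.
- screwdriver: Bystander, loose: screwdriver lying on the bench.
- glue: Bystander, loose: small white glue bottle, 40 across, 85 high.
- pot: Bystander, loose: small clear pot with a black cap, 36 across, 40 high.
- wrench: Bystander, loose: wrench lying on the bench.
- tumbler: Bystander, loose: tall yellow tumbler, 86 across, 170 high.
- carton: Bystander, loose: open cardboard box, 120 x 90 x 50 mm.
Things that resemble listed ones, but are neither listed nor needed, are in the scene too. Of the things that look like the tray, take the one that is farthest from the robot's base at the start.

How it is judged:
On the way, in this order (a step that is already met when the one before it is completed fails the run):
1. the plunger is pressed fully down (value of joint plunger above 0.021 m), for 0.02 s.
2. the plunger is back up and one bearing lies outside the magazine (value of joint plunger below 0.004 m and x of bearing1 in the frame of dispenser above 0.038 m), for 0.1 s.
3. the bearing is inside a pocket of the tray ((y of bearing1 in the frame of tray between 0.012 and 0.039 m or y of bearing1 in the frame of tray between -0.039 and -0.012 m) and x of bearing1 in the frame of tray between -0.032 and 0.032 m), for 0.2 s.
At the end, for the whole second after the job is handed in: The dispensed bearing lies flat and still on the bench wholly inside either pocket of the tray (its centre 12 to 39 mm from the tray's cross axis and within 32 mm of its long axis), the plunger is up (within 4 mm) and the other three bearings are in the magazine (within 6 mm of its axis) (all of step 3 and angle between bearing1's own z axis and vertical below 0.1 rad and height (world z) of bearing1 below 0.003 m and linear speed of bearing1 below 0.01 m/s and value of joint plunger below 0.004 m and horizontal distance between each of bearing2, bearing3, bearing4 and magazine below 0.006 m); the robot touches nothing.
It fails at once if the bearing is lifted off the bench (more than 8 mm) (height (world z) of bearing1 above 0.008 m).
It fails at once if the bearing is tipped over (more than 0.6 rad) (angle between bearing1's own z axis and vertical above 0.6 rad).
It fails at once if a second bearing is pushed or taken out of the magazine (more than 12 mm) (horizontal distance between any of bearing2, bearing3, bearing4 and magazine above 0.012 m or height (world z) of bearing2 above 0.025 m or height (world z) of bearing3 above 0.035 m or height (world z) of bearing4 above 0.045 m).
It fails at once if another thing on the bench is moved by more than 20 mm (distance of any of tape, cup, screwdriver, glue, pot, wrench, tumbler, carton from where it was at the start of the episode above 0.02 m).
It also fails if it takes over 48 s, if anything falls off the work surface, if the arm or the gripper's body presses on something with over 40 N, if the wrist force passes 120 N, or if a joint passes its speed limit or range.

ROBOT

A 6-joint arm with a two-finger parallel gripper is mounted at the origin on the work surface. World frame = base frame: x ahead of the robot, y to its left, z up, the work surface at z = 0. Lengths are in m, angles in rad, forces in N, time in s.
With the tool pointing down it reaches from about 0.375 to 0.9 m from the base axis. Payload 3.1 kg.
Tool frame: the origin (TCP) lies midway between the tips of the shut fingers; the grasp point (between the pads) lies 19 mm behind it; z points along the fingers, y is the line along which they close (so a half turn about z gives the same grasp; the last joint's range is limited). The gripper opens to 85 mm and grips with 20 to 120 N. Pads are 22 mm wide; open, the fingers measure 114 mm over their backs; the gripper's body (76 mm by 85 mm) begins 54 mm behind the grasp point. The pads swing forward as they close: fully open they stand 13 mm farther back than shut.
Start: joints at [1.018, 0.527, 1.433, -0, 1.181, -0.178], TCP at [0.229, 0.582, 0.231] pointing down, gripper open.
Joint ranges: [-3.08, 3.08], [-0.75, 2.2], [0.22, 2.44], [-1.43, 4.57], [0, 2.65], [-2.85, 2.85]. Speed limits (rad/s): [2.79, 2.79, 3.14, 3.14, 3.14, 3.14].

INTERFACE

Orientations are given as a unit quaternion [x, y, z, w].
In Python, from station import manip gives the robot as it stands. The module is installed in compiled form; this text tells all that it offers.
- The arm moves only by the tool apply_moves, never from a script. Its arguments are lists of equal length, an entry for each row: "claw": the gripper's target within -1 to 1 (fully open at 1, half-way at 0, shut at -1); "travel": the shift along the tool's x, y, z scaled (see below), a list of three; "turn": the turn, a rotation vector about the tool's x, y, z scaled (see below), a list of three. In form: {"claw": [claw, ...], "travel": [[dx, dy, dz], ...], "turn": [[rx, ry, rz], ...]}. A call has 1 to 5 rows; each row is the pose to reach, as a shift and turn from the pose commanded when the call began, along the tool's axes at that moment, turning the shorter way round; what a row does not reach only later rows make up. The controller multiplies each number of a shift by 800 mm and each number of a turn by 180 degrees. A row lasts 1/12 s, in which the tool goes at most 41.7 mm and 7.16 degrees, less where a joint would pass 70% of its speed; a pose out of reach is approached as far as the arm can. A call with a number of a shift or a turn outside -1 to 1 is refused whole. A call with a gripper value outside its range is refused whole. The fingers move at their own pace and stop on an object; "newtons" is the grip in N (left out, the last holds). Time passes only in rows, so rows that repeat a pose let the fingers close. It gives the time, the measured TCP pose, the force, the opening and the grip force at its end, in the units of the state.
- manip.sense(): the state, without advancing time (a new reading comes with each control period).
- manip.snapshot(name): name is "scene" or "top" or "wrist"; returns a dict with "pixels" (384x512x3 uint8, red, green, blue), "depth" (384x512 float32, m along the optical axis (not along the pixel's ray), 0 where there is no reading), "intrinsics" (3x3 intrinsics, pixels), "R" (3x3) and "t" (3): a world point X has camera coordinates R X + t. Camera axes: x right, y down, z forward; pixel columns grow to the right and rows downward; lengths in m; the calibration is good to about 2 mm. A picture is of the moment at which its call begins.
- manip.sign_off(): hands the job in; it is judged then, once.
The state is a dict: "t": time; "q": joint angles; "qd": joint speeds; "tau": joint torques, N m; "tcp_pos": TCP position; "tool_rot": TCP orientation; "force": force on the tool from outside, world axes, zero at the start; "ft_torque": the same for the moment, N m; "finger_gap": opening from 0.0 (shut) to 1.0 (fully open); "gripper_force": force on a finger pad.
Only numpy, scipy, OpenCV 4.12 (cv2) and the standard library are available. Lean on these libraries where they do the work, as an engineer would, in place of code of your own. Each camera call takes 0.05 s, during which the arm holds its last target. There are 200 camera calls.

## Working session

There is one attempt and no reset: what is moved stays moved. The work goes in short steps, Python scripts to look and compute and a tool call to move; the robot and the scene stay as the last step left them, time stands still between calls to the robot, and variables do not carry over. Pictures are saved under pics/ and viewed, at most 10 in all, crops included, and the job is handed in when it is done.

Besides the shell and the picture viewer there is one more tool, called after ">>>" as name(argument=value, ...), one argument or row to a line, values as JSON. apply_moves: Moves the arm, as the interface text tells. Shifts and turns lie within -1 to 1; 1 stands for 800 mm of shift or 180 degrees of turn. Its arguments: {"type":"object","properties":{"claw":{"type":"array","items":{"type":"number"}},"travel":{"type":"array","items":{"type":"array","items":{"type":"number"}}},"turn":{"type":"array","items":{"type":"array","items":{"type":"number"}}},"newtons":{"type":"number"}},"required":["claw","travel","turn"]}

```bash
mkdir -p pics; cat > h.py <<'E'
import numpy as np, cv2
from station import manip
def snap(n):
    s=manip.snapshot(n); return s
def save(s,name,crop=None,scale=1):
    im=s["pixels"][:,:,::-1]
    if crop: im=im[crop[1]:crop[3],crop[0]:crop[2]]
    cv2.imwrite("pics/"+name,cv2.resize(im,None,fx=scale,fy=scale,interpolation=cv2.INTER_CUBIC))
def ray(s,u,v,z):
    d=s["R"].T@np.linalg.inv(s["intrinsics"])@np.array([u,v,1.]); c=-s["R"].T@s["t"]
    return c+d*(z-c[2])/d[2]
def cloud(s):
    h,w=s["depth"].shape; u,v=np.meshgrid(np.arange(w),np.arange(h))
    p=np.stack([u,v,np.ones_like(u)],-1)@np.linalg.inv(s["intrinsics"]).T*s["depth"][...,None]
    return (p-s["t"])@s["R"]
E
python3 - <<'E'
from h import *
import pickle
S={n:snap(n) for n in("top","scene")}
pickle.dump(S,open("s.pkl","wb"))
a=np.hstack([S["top"]["pixels"]])[:,:,::-1]
save(S["top"],"top.png",scale=1.5); save(S["scene"],"scene.png",scale=1.5)
print(manip.sense())
for s in S.values(): print(-s["R"].T@s["t"], s["R"])
E
```

```text
{'t': 0.1, 'q': array([ 1.01750513e+00,  5.28380854e-01,  1.43379817e+00,  1.85624949e-05,
        1.18140426e+00, -1.78509328e-01]), 'qd': array([ 0.00059345, -0.00279699, -0.00170022, -0.00071357,  0.00069401,
       -0.00090612]), 'tau': array([-4.25282024e-04, -4.43304634e+01, -1.78586054e+01, -2.05082033e-04,
        3.86795014e-03,  5.77194399e-06]), 'tcp_pos': array([0.2284162 , 0.58106033, 0.23041914]), 'tool_rot': array([ 1.86299520e-01,  9.82492493e-01, -9.26358187e-04, -3.64129359e-04]), 'force': array([-0.07295448,  0.1527068 , -0.91534213]), 'ft_torque': array([ 0.01445218, -0.04469355,  0.06634375]), 'gripper_force': 0.0, 'finger_gap': 1.0024831795628582}
[ 0.39633077 -0.01482879  1.18662804] [[ 1.01236700e-02 -9.99948012e-01  1.21842428e-03]
 [-9.98502050e-01 -1.01745366e-02 -5.37599686e-02]
 [ 5.37695706e-02 -6.72350963e-04 -9.98553144e-01]]
[ 1.08457291 -0.08541116  1.1302171 ] [[ 0.17376213  0.9846627  -0.01568712]
 [ 0.84606218 -0.15741757 -0.50931179]
 [-0.50396975  0.07522682 -0.86043908]]
```

View pics/top.png

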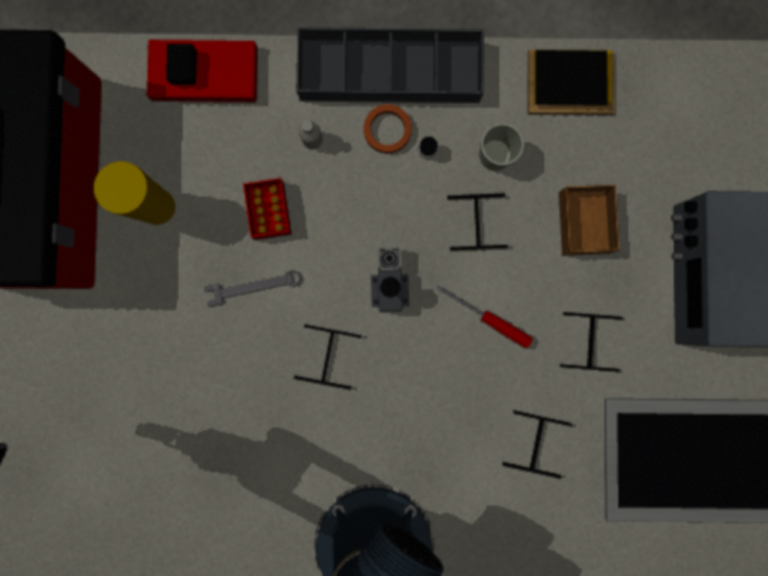

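View pics/scene.png

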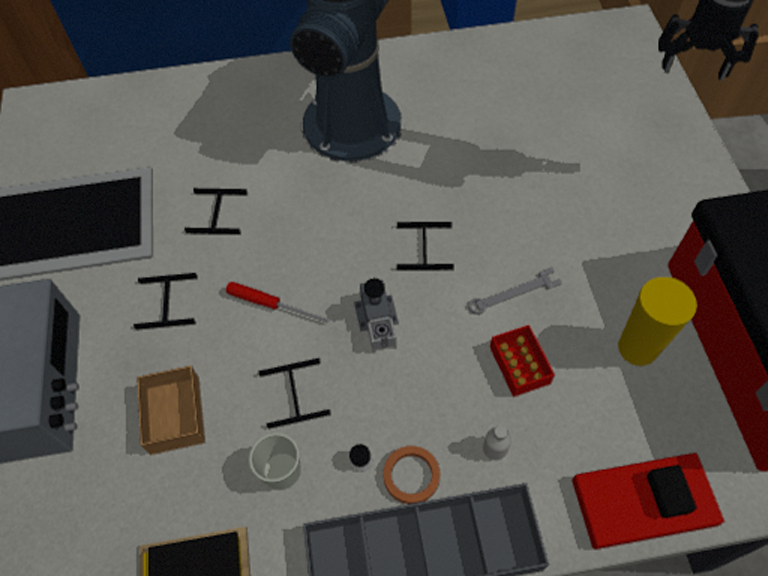

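The top view shows four H-trays, at (478,221), (592,341), (330,356) and (538,443). The one at (478,221) is farthest from the base at (373,540), and it stands beside the dispenser. The dispenser's knob is at (390,287) and the magazine at (389,258), with the outlet pointing up the image. The bin is at (268,209), on the opposite side.

```bash
python3 - <<'E'
from h import *
import pickle
S=pickle.load(open("s.pkl","rb")); s=S["top"]
save(s,"crop.png",(230,110,370,220),5)
im=cv2.cvtColor(s["pixels"],cv2.COLOR_RGB2GRAY)
m=(im<45).astype(np.uint8)
n,l,st,c=cv2.connectedComponentsWithStats(m)
for i in range(1,n):
    x,y,w,h,a=st[i]
    if a<60 or a>1500: continue
    p=ray(s,*c[i],0.014); print("blob",c[i].round(1),st[i],p.round(4),np.hypot(*p[:2]).round(3))
# tray
i=l[147,318] or l[148,319]
mm=np.zeros_like(m); 
for j in range(1,n):
    if 290<c[j][0]<345 and 120<c[j][1]<175: mm[l==j]=1
v,u=np.nonzero(mm); P=np.array([ray(s,a,b,.014)[:2] for a,b in zip(u,v)])
r=cv2.minAreaRect(P.astype(np.float32)*1000);print("tray",r)
C=cloud(s); print("knob depth pts")
k=(C[...,2]>.085)&(C[...,2]<.105)&(C[...,0]>.35)&(C[...,0]<.55)&(abs(C[...,1])<.15)
print(k.sum(),C[k].mean(0))
for lo,hi in((.03,.048),(.048,.06)):
    k=(C[...,2]>lo)&(C[...,2]<hi)&(C[...,0]>.35)&(C[...,0]<.6)&(abs(C[...,1]+.03)<.06)
    print(k.sum(),C[k].mean(0),cv2.minAreaRect(C[k][:,:2].astype(np.float32)*1000))
for nme,uv,z in(("mag",(389/1.5,258/1.5),.044),("knob",(390/1.5,287/1.5),.095)): print(nme,ray(s,*uv,z))
E
```

```text
blob [285.4  97.2] [280  91  12  13 123] [ 0.7314 -0.0935  0.014 ] 0.737
blob [102.7 136.6] [ 82 117  35  33 546] [0.6153 0.4122 0.014 ] 0.741
blob [178.  139.3] [163 119  32  41 877] [0.61   0.2033 0.014 ] 0.643
blob [391.1 144.5] [373 124  39  46 780] [ 0.6017 -0.3873  0.014 ] 0.716
blob [318.1 146.8] [299 129  39  38 296] [ 0.5932 -0.185   0.014 ] 0.621
blob [262.4 192.4] [248 180  25  28 361] [ 0.4649 -0.0319  0.014 ] 0.466
blob [337.8 219.3] [321 208  34  24 291] [ 0.3933 -0.2397  0.014 ] 0.461
blob [394.  227.3] [374 208  41  40 260] [ 0.3729 -0.3937  0.014 ] 0.542
blob [217.8 238.7] [196 217  44  42 219] [0.3369 0.0889 0.014 ] 0.348
blob [357.6 296.8] [335 274  46  45 289] [ 0.1834 -0.2932  0.014 ] 0.346
tray ((591.229736328125, -184.84930419921875), (102.97821807861328, 102.85691833496094), 1.9928829669952393)
knob depth pts
148 [ 0.46374916 -0.0242344   0.09407699]
274 [ 0.49713552 -0.02327955  0.04254228] ((481.9223327636719, -23.585403442382812), (115.99958801269531, 40.42703628540039), 0.6397880911827087)
188 [ 0.45704204 -0.02374923  0.05028625] ((480.1958923339844, -23.504690170288086), (112.61304473876953, 40.128902435302734), 0.5788854360580444)
mag [ 0.5181335  -0.02272059  0.044     ]
knob [ 0.46294292 -0.02456317  0.095     ]
```

View pics/crop.png

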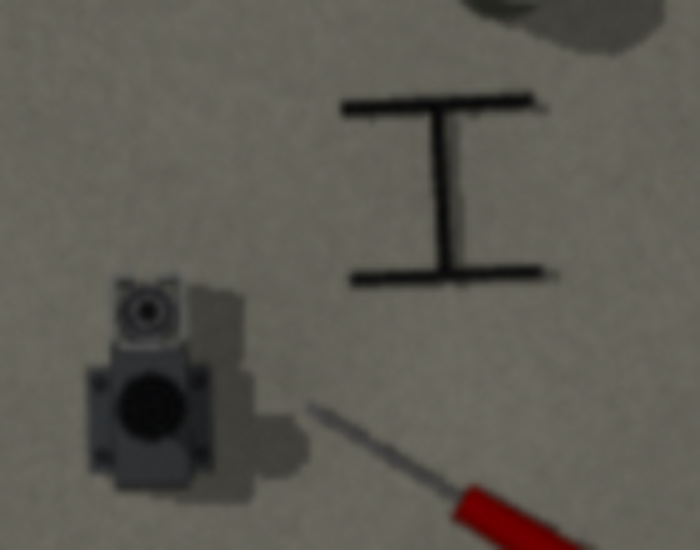

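```bash
cat >> h.py <<'E'
from scipy.spatial.transform import Rotation as Ro
def go(p):  # numbers towards p with tool y along world +x, tool down
    s=manip.sense(); R=Ro.from_quat(s["tool_rot"])
    T=Ro.from_matrix(np.array([[0,1,0],[1,0,0],[0,0,-1.]]))
    print("t",s["t"],"tcp",s["tcp_pos"].round(4),"gap",round(s["finger_gap"],3),"F",s["force"].round(1),"q",s["q"].round(2))
    print("travel",(R.inv().apply(np.array(p)-s["tcp_pos"])/.8).round(4),"turn",((R.inv()*T).as_rotvec()/np.pi).round(4))
E
python3 -c "
from h import *
go([.463,-.024,.13])"
```

```text
t 0.1 tcp [0.2284 0.5811 0.2304] gap 1.002 F [-0.1  0.2 -0.9] q [ 1.02  0.53  1.43  0.    1.18 -0.18]
travel [-0.5498 -0.5962  0.1265] turn [-6.000e-04  3.000e-04  3.807e-01]
```

>>> apply_moves(
  claw=[-1,-1,-1,-1,-1],
  travel=[
    [-0.55,-0.596,0.1],
    [-0.55,-0.596,0.1],
    [-0.55,-0.596,0.1],
    [-0.55,-0.596,0.1],
    [-0.55,-0.596,0.1],
  ],
  turn=[
    [0,0,0.381],
    [0,0,0.381],
    [0,0,0.381],
    [0,0,0.381],
    [0,0,0.381],
  ],
)

```text
t: 0.52
tcp_pos: [0.3036, 0.3871, 0.2054]
tool_rot: [0.482, 0.876, -0.0, -0.0]
force: [1.3, -0.5, 0.7]
finger_gap: 0.299
gripper_force: 0.0
```

```bash
python3 -c "
from h import *
go([.463,-.024,.15])"
```

```text
t 0.5167 tcp [0.3036 0.3871 0.2054] gap 0.299 F [ 1.3 -0.5  0.7] q [ 0.68  0.39  1.79 -0.    0.97  0.11]
travel [-0.5406 -0.1073  0.0694] turn [-1.000e-04  1.000e-04  1.801e-01]
```

>>> apply_moves(
  claw=[-1,-1,-1,-1,-1],
  travel=[
    [-0.54,-0.107,0.069],
    [-0.54,-0.107,0.069],
    [-0.54,-0.107,0.069],
    [-0.54,-0.107,0.069],
    [-0.54,-0.107,0.069],
  ],
  turn=[
    [0,0,0.18],
    [0,0,0.18],
    [0,0,0.18],
    [0,0,0.18],
    [0,0,0.18],
  ],
)

```text
t: 0.93
tcp_pos: [0.3795, 0.1947, 0.1797]
tool_rot: [0.707, 0.707, -0.0, -0.0]
force: [0.5, 0.3, -0.3]
finger_gap: 0.002
gripper_force: 0.0
```

```bash
python3 -c "
from h import *
go([.463,-.024,.15])"
```

```text
t 0.9333 tcp [0.3795 0.1947 0.1797] gap 0.002 F [ 0.5  0.3 -0.3] q [0.21 0.35 1.97 0.   0.82 0.21]
travel [-0.2735  0.1042  0.0371] turn [-0.      0.      0.0002]
```

>>> apply_moves(
  claw=[-1,-1,-1,-1,-1],
  travel=[
    [-0.2735,0.1042,0.037],
    [-0.2735,0.1042,0.037],
    [-0.2735,0.1042,0.037],
    [-0.2735,0.1042,0.037],
    [-0.2735,0.1042,0.037],
  ],
  turn=[
    [0,0,0],
    [0,0,0],
    [0,0,0],
    [0,0,0],
    [0,0,0],
  ],
)

```text
t: 1.35
tcp_pos: [0.4542, 0.0017, 0.1534]
tool_rot: [0.705, 0.709, -0.0, -0.0]
force: [1.1, 0.6, 1.1]
finger_gap: 0.004
gripper_force: 0.0
```

>>> apply_moves(
  claw=[-1,-1,-1,-1],
  travel=[
    [-0.032,0.012,0.004],
    [-0.032,0.012,0.004],
    [-0.032,0.012,0.004],
    [-0.032,0.012,0.004],
  ],
  turn=[
    [0,0,0],
    [0,0,0],
    [0,0,0],
    [0,0,0],
  ],
)

```text
t: 1.68
tcp_pos: [0.4628, -0.0212, 0.1502]
tool_rot: [0.705, 0.709, -0.0, -0.001]
force: [0.1, -0.2, 0.7]
finger_gap: 0.003
gripper_force: 0.0
```

```bash
python3 -c "
from h import *
go([.463,-.024,.1])
s=snap('wrist'); C=cloud(s); save(s,'w1.png',scale=1.5)
k=(C[...,2]>.085)&(C[...,2]<.105)&(C[...,0]>.42)&(C[...,0]<.51)&(abs(C[...,1]+.024)<.04)
print(k.sum(),C[k].mean(0),C[k].min(0),C[k].max(0))
"
```

```text
t 1.6833 tcp [ 0.4628 -0.0212  0.1502] gap 0.003 F [ 0.1 -0.2  0.7] q [-0.29  0.45  1.91  0.    0.79 -0.29]
travel [-0.0035  0.0004  0.0628] turn [-0.0006 -0.0003  0.0016]
1823 [ 0.46557619 -0.02062873  0.0945546 ] [ 0.44806842 -0.03828093  0.08642928] [ 0.48337901 -0.00557791  0.09678388]
```

View pics/w1.png

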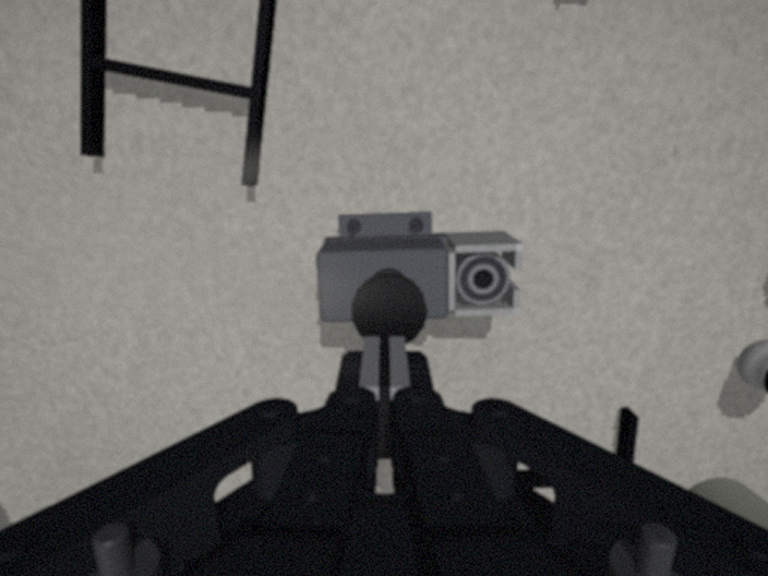

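The wrist view shows the shut tips over the knob at (388,310), with the magazine at (483,278). The depth points put the knob's top at z = 0.0946, which agrees with the 95 mm given. I'll go down to the knob and press slowly.

>>> apply_moves(
  claw=[-1,-1,-1,-1,-1],
  travel=[
    [-0.001,0.003,0.03],
    [-0.001,0.003,0.06],
    [-0.001,0.003,0.063],
    [-0.001,0.003,0.066],
    [-0.001,0.003,0.069],
  ],
  turn=[
    [0,0,0],
    [0,0,0],
    [0,0,0],
    [0,0,0],
    [0,0,0],
  ],
)

```text
t: 2.15
tcp_pos: [0.4661, -0.0216, 0.0958]
tool_rot: [0.705, 0.71, 0.0, 0.0]
force: [0.0, -0.7, 0.1]
finger_gap: 0.001
gripper_force: 0.0
```

>>> apply_moves(
  claw=[-1,-1,-1,-1,-1],
  travel=[
    [0,0,0.0035],
    [0,0,0.007],
    [0,0,0.0105],
    [0,0,0.014],
    [0,0,0.0175],
  ],
  turn=[
    [0,0,0],
    [0,0,0],
    [0,0,0],
    [0,0,0],
    [0,0,0],
  ],
)

```text
t: 2.57
tcp_pos: [0.4664, -0.0219, 0.0828]
tool_rot: [0.705, 0.709, 0.001, 0.0]
force: [-0.7, 2.5, 7.2]
finger_gap: -0.0
gripper_force: 4.2
```

>>> apply_moves(
  claw=[-1,-1,-1,-1,-1],
  travel=[
    [0,0,0.0035],
    [0,0,0.007],
    [0,0,0.0105],
    [0,0,0.014],
    [0,0,0.014],
  ],
  turn=[
    [0,0,0],
    [0,0,0],
    [0,0,0],
    [0,0,0],
    [0,0,0],
  ],
)

```text
t: 2.98
tcp_pos: [0.4665, -0.0219, 0.0714]
tool_rot: [0.705, 0.709, 0.001, 0.0]
force: [-0.3, 2.9, 8.2]
finger_gap: 0.002
gripper_force: 3.8
```

>>> apply_moves(
  claw=[-1,-1,-1,-1,-1],
  travel=[
    [0,0,0.0025],
    [0,0,0.004],
    [0,0,0.005],
    [0,0,0.005],
    [0,0,0.005],
  ],
  turn=[
    [0,0,0],
    [0,0,0],
    [0,0,0],
    [0,0,0],
    [0,0,0],
  ],
)

```text
t: 3.4
tcp_pos: [0.4665, -0.0219, 0.0689]
tool_rot: [0.705, 0.709, 0.001, 0.001]
force: [-2.2, 4.4, 20.3]
finger_gap: -0.008
gripper_force: 10.3
```

The force rose to 20 N at z = 0.069, so the plunger is on its stop. I'll release it gently.

>>> apply_moves(
  claw=[-1,-1,-1,-1,-1],
  travel=[
    [0,0,-0.008],
    [0,0,-0.016],
    [0,0,-0.024],
    [0,0,-0.032],
    [0,0,-0.04],
  ],
  turn=[
    [0,0,0],
    [0,0,0],
    [0,0,0],
    [0,0,0],
    [0,0,0],
  ],
)

```text
t: 3.82
tcp_pos: [0.4665, -0.0226, 0.0991]
tool_rot: [0.705, 0.709, 0.0, 0.001]
force: [0.2, 0.5, 1.1]
finger_gap: -0.003
gripper_force: 0.0
```

>>> apply_moves(
  claw=[-0.45,-0.45,-0.45,-0.45,-0.45],
  travel=[
    [0,0,-0.03],
    [0.06,0,-0.06],
    [0.1,0.05,-0.06],
    [0.12,0.1,-0.06],
    [0.12,0.1,-0.06],
  ],
  turn=[
    [0,0,0],
    [0,0,0],
    [0,0,0],
    [0,0,0],
    [0,0,0],
  ],
)

```text
t: 4.23
tcp_pos: [0.551, 0.0759, 0.1481]
tool_rot: [0.704, 0.71, 0.003, 0.003]
force: [1.3, -0.8, -0.3]
finger_gap: 0.276
gripper_force: 0.0
```

```bash
python3 -c "
from h import *
go([.579,.025,.1])
s=snap('top'); save(s,'t2.png',(220,100,360,220),5)
w=snap('wrist'); save(w,'w2.png',scale=1.5)
C=cloud(w)
k=(C[...,2]>.006)&(C[...,2]<.012)&(C[...,0]>.55)&(C[...,0]<.63)&(abs(C[...,1]+.024)<.04)
print(k.sum(),C[k].mean(0),C[k].min(0),C[k].max(0))
import pickle; pickle.dump((s,w),open('s2.pkl','wb'))
"
```

```text
t 4.2333 tcp [0.551  0.0759 0.1481] gap 0.276 F [ 1.3 -0.8 -0.3] q [-0.06  0.55  1.69  0.    0.89 -0.07]
travel [-0.0638  0.0339  0.0604] turn [0.0028 0.0002 0.0024]
294 [ 0.57409849 -0.01891602  0.00994122] [ 0.56586942 -0.03400544  0.00604332] [ 0.58208975 -0.00360813  0.0116258 ]
```

View pics/w2.png

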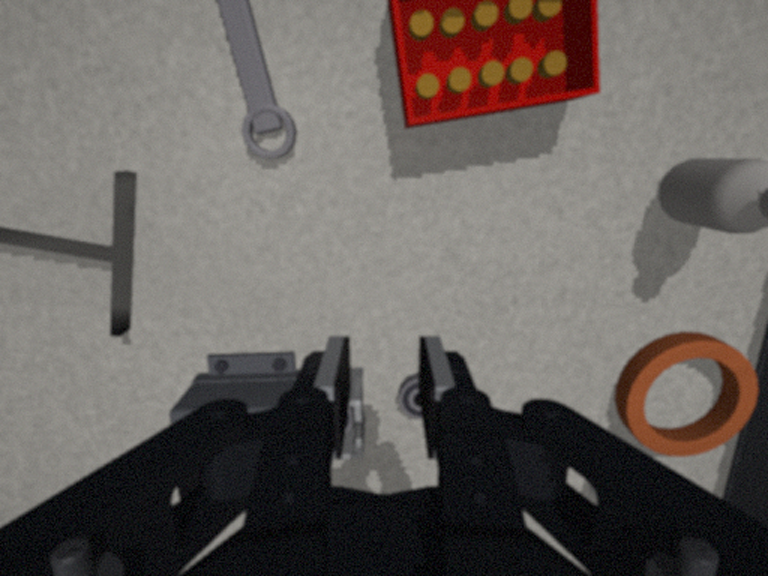

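View pics/t2.png

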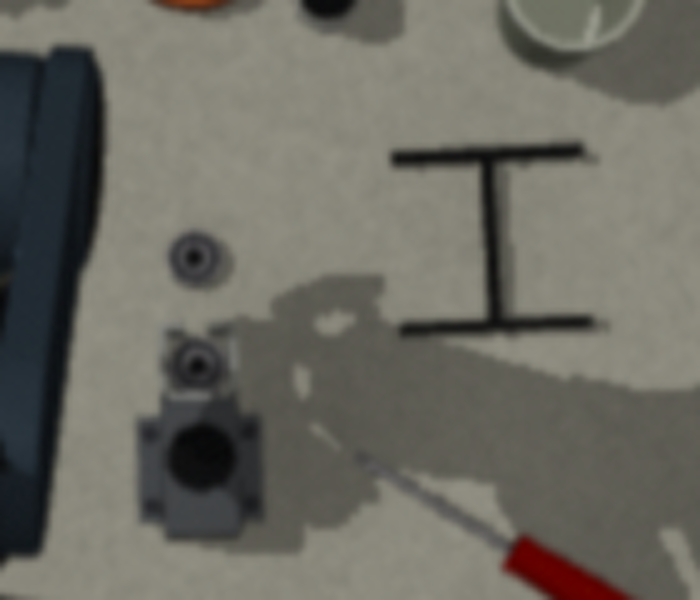

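The top crop shows one dispensed bearing at (194,258) outside the magazine (198,363). The plunger is up, and the tray's cross wall is centred near (492,240). In the wrist view the bearing shows between the fingers at (412,395).

```bash
python3 -c "
from h import *
import pickle
s,w=pickle.load(open('s2.pkl','rb'))
f=lambda u,v,z: ray(s,220+u/5-.4,100+v/5-.4,z).round(4)
print('bearing',f(194,258,.01),'mag',f(198,363,.035))
for u,v in((393,158),(583,150),(402,329),(592,321),(487,158),(497,321)): print('tray',f(u,v,.014))
go([.579,.03,.0045])
"
```

```text
bearing [ 0.5797 -0.0198  0.01  ] mag [ 0.5185 -0.0224  0.035 ]
tray [ 0.6361 -0.1297  0.014 ]
tray [ 0.6417 -0.2351  0.014 ]
tray [ 0.5408 -0.1351  0.014 ]
tray [ 0.5463 -0.2401  0.014 ]
tray [ 0.6367 -0.1819  0.014 ]
tray [ 0.5458 -0.1876  0.014 ]
t 4.3333 tcp [0.5496 0.0749 0.147 ] gap 0.275 F [-0.3 -0.1 -0.3] q [-0.07  0.55  1.69 -0.    0.89 -0.07]
travel [-0.0563  0.0352  0.1784] turn [0.0019 0.0003 0.0026]
```

>>> apply_moves(
  claw=[-0.45,-0.45,-0.45,-0.45,-0.45],
  travel=[
    [-0.025,0.018,0.04],
    [-0.056,0.036,0.08],
    [-0.056,0.036,0.12],
    [-0.056,0.036,0.155],
    [-0.056,0.036,0.165],
  ],
  turn=[
    [0.002,0,0.0026],
    [0.002,0,0.0026],
    [0.002,0,0.0026],
    [0.002,0,0.0026],
    [0.002,0,0.0026],
  ],
)

```text
t: 4.75
tcp_pos: [0.5704, 0.0282, 0.01]
tool_rot: [0.709, 0.706, -0.005, -0.006]
force: [-1.0, -0.1, -0.2]
finger_gap: 0.273
gripper_force: 0.0
```

```bash
python3 -c "
from h import *
go([.579,.03,.004])
go([.579,.008,.004])
w=snap('wrist'); save(w,'w3.png',scale=1.5)
"
```

```text
t 4.75 tcp [0.5704 0.0282 0.01  ] gap 0.273 F [-1.  -0.1 -0.2] q [-0.15  0.79  1.7  -0.    0.67 -0.14]
travel [0.0023 0.0108 0.0074] turn [-0.0051 -0.0003 -0.0014]
t 4.75 tcp [0.5704 0.0282 0.01  ] gap 0.273 F [-1.  -0.1 -0.2] q [-0.15  0.79  1.7  -0.    0.67 -0.14]
travel [-0.0252  0.011   0.0073] turn [-0.0051 -0.0003 -0.0014]
```

View pics/w3.png

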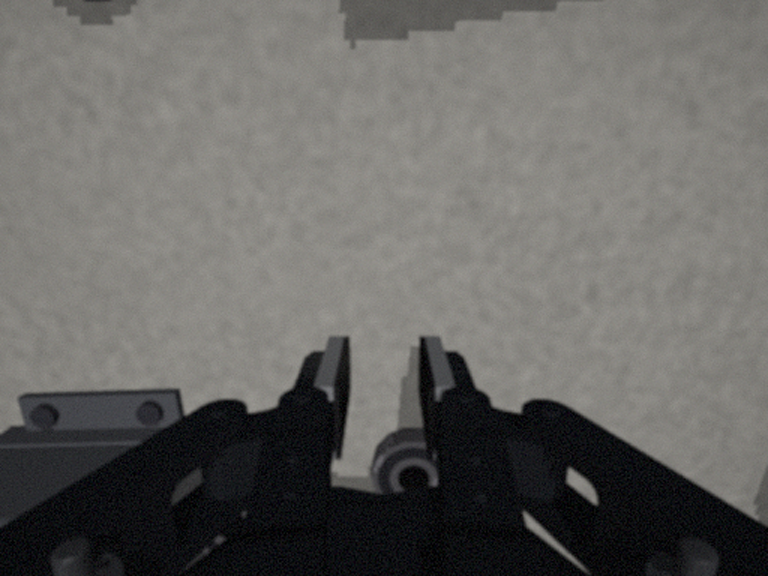

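The bearing is at (405,465), right of the finger centre (384), which matches the TCP lying about 9 mm low in x. I'll correct that and go the rest of the way down.

>>> apply_moves(
  claw=[-0.45,-0.45,-0.45,-0.45],
  travel=[
    [0,0.011,0.002],
    [0,0.011,0.006],
    [0,0.011,0.006],
    [0,0.011,0.006],
  ],
  turn=[
    [0,0,0],
    [0,0,0],
    [0,0,0],
    [0,0,0],
  ],
)

```text
t: 5.13
tcp_pos: [0.5846, 0.0293, 0.0109]
tool_rot: [0.708, 0.706, -0.001, -0.001]
force: [-0.5, -0.4, -0.4]
finger_gap: 0.28
gripper_force: 0.0
```

```bash
python3 -c "
from h import *
go([.579,.008,.004])
"
```

```text
t 5.1333 tcp [0.5846 0.0293 0.0109] gap 0.28 F [-0.5 -0.4 -0.4] q [-0.14  0.8   1.67 -0.    0.68 -0.14]
travel [-0.0266 -0.0069  0.0086] turn [-0.0011  0.0002 -0.0007]
```

>>> apply_moves(
  claw=[-0.45,-0.45,-0.45,-0.45],
  travel=[
    [0,-0.006,0.003],
    [0,-0.006,0.007],
    [0,-0.006,0.007],
    [0,-0.006,0.007],
  ],
  turn=[
    [0,0,0],
    [0,0,0],
    [0,0,0],
    [0,0,0],
  ],
)

```text
t: 5.47
tcp_pos: [0.5783, 0.0294, 0.0038]
tool_rot: [0.708, 0.706, -0.002, -0.002]
force: [0.1, -0.1, 0.4]
finger_gap: 0.276
gripper_force: 0.0
```

```bash
python3 -c "
from h import *
go([.579,.008,.004])
go([.590,-.137,.004])
"
```

```text
t 5.4667 tcp [0.5783 0.0294 0.0038] gap 0.276 F [ 0.1 -0.1  0.4] q [-0.14  0.81  1.69 -0.    0.66 -0.14]
travel [-0.0267  0.0009 -0.0003] turn [-0.0021 -0.     -0.0008]
t 5.4667 tcp [0.5783 0.0294 0.0038] gap 0.276 F [ 0.1 -0.1  0.4] q [-0.14  0.81  1.69 -0.    0.66 -0.14]
travel [-0.2079  0.0151 -0.0004] turn [-0.0021 -0.     -0.0008]
```

>>> apply_moves(
  claw=[-0.45,-0.45,-0.45,-0.45,-0.45],
  travel=[
    [-0.006,0,0],
    [-0.012,0,0],
    [-0.018,0,0],
    [-0.024,0,0],
    [-0.03,0,0],
  ],
  turn=[
    [0,0,0],
    [0,0,0],
    [0,0,0],
    [0,0,0],
    [0,0,0],
  ],
)

```text
t: 5.88
tcp_pos: [0.5787, 0.0045, 0.0037]
tool_rot: [0.708, 0.706, -0.002, -0.002]
force: [0.4, -0.2, -0.4]
finger_gap: 0.279
gripper_force: 0.0
```

>>> apply_moves(
  claw=[-0.45,-0.45,-0.45,-0.45,-0.45],
  travel=[
    [-0.007,0.0005,0],
    [-0.014,0.001,0],
    [-0.021,0.0015,0],
    [-0.028,0.002,0],
    [-0.035,0.0025,0],
  ],
  turn=[
    [0,0,0],
    [0,0,0],
    [0,0,0],
    [0,0,0],
    [0,0,0],
  ],
)

```text
t: 6.3
tcp_pos: [0.5806, -0.0234, 0.0037]
tool_rot: [0.708, 0.706, -0.002, -0.002]
force: [0.0, -0.2, -0.2]
finger_gap: 0.276
gripper_force: 0.1
```

```bash
python3 -c "
from h import *
go([.590,-.136,.004])
s=snap('top'); save(s,'t3.png',(220,100,360,220),5)
"
```

```text
t 6.3 tcp [ 0.5806 -0.0234  0.0037] gap 0.276 F [ 0.  -0.2 -0.2] q [-0.23  0.81  1.68 -0.    0.66 -0.23]
travel [-0.1408  0.0122 -0.0004] turn [-0.002   0.     -0.0009]
```

View pics/t3.png

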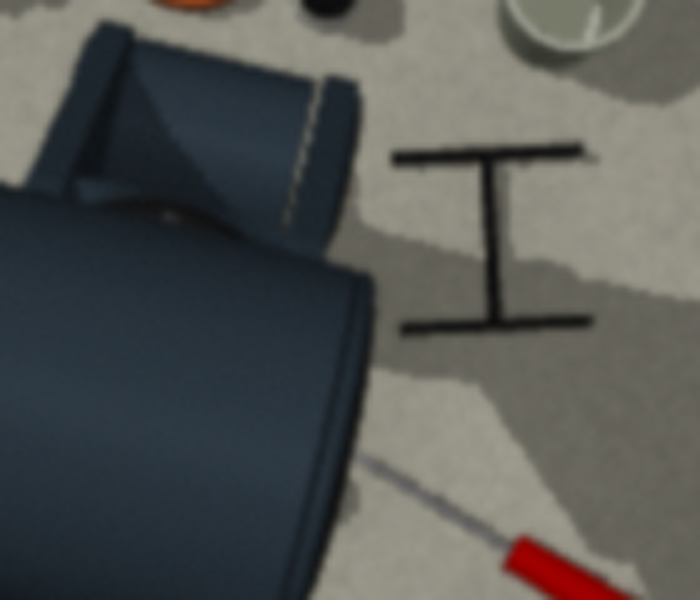

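The arm hides the bearing in this view, and the tray hasn't moved. I'll keep pushing.

>>> apply_moves(
  claw=[-0.45,-0.45,-0.45,-0.45,-0.45],
  travel=[
    [-0.007,0.0006,0],
    [-0.014,0.0012,0],
    [-0.021,0.0018,0],
    [-0.028,0.0024,0],
    [-0.035,0.003,0],
  ],
  turn=[
    [0,0,0],
    [0,0,0],
    [0,0,0],
    [0,0,0],
    [0,0,0],
  ],
)

```text
t: 6.77
tcp_pos: [0.5829, -0.0513, 0.0037]
tool_rot: [0.708, 0.706, -0.002, -0.002]
force: [0.4, -0.6, 0.9]
finger_gap: 0.275
gripper_force: 0.1
```

>>> apply_moves(
  claw=[-0.45,-0.45,-0.45,-0.45,-0.45],
  travel=[
    [-0.007,0.0006,0],
    [-0.014,0.0012,0],
    [-0.021,0.0018,0],
    [-0.028,0.0024,0],
    [-0.035,0.003,0],
  ],
  turn=[
    [0,0,0],
    [0,0,0],
    [0,0,0],
    [0,0,0],
    [0,0,0],
  ],
)

```text
t: 7.18
tcp_pos: [0.5852, -0.0793, 0.0037]
tool_rot: [0.708, 0.706, -0.002, -0.002]
force: [-0.1, -0.5, -0.5]
finger_gap: 0.275
gripper_force: 0.1
```

```bash
python3 -c "
from h import *
go([.590,-.136,.004])
w=snap('wrist'); save(w,'w4.png',scale=1.5)
"
```

```text
t 7.1833 tcp [ 0.5852 -0.0793  0.0037] gap 0.275 F [-0.1 -0.5 -0.5] q [-0.32  0.81  1.66 -0.    0.68 -0.32]
travel [-0.0708  0.0062 -0.0004] turn [-0.002  -0.     -0.0009]
```

View pics/w4.png

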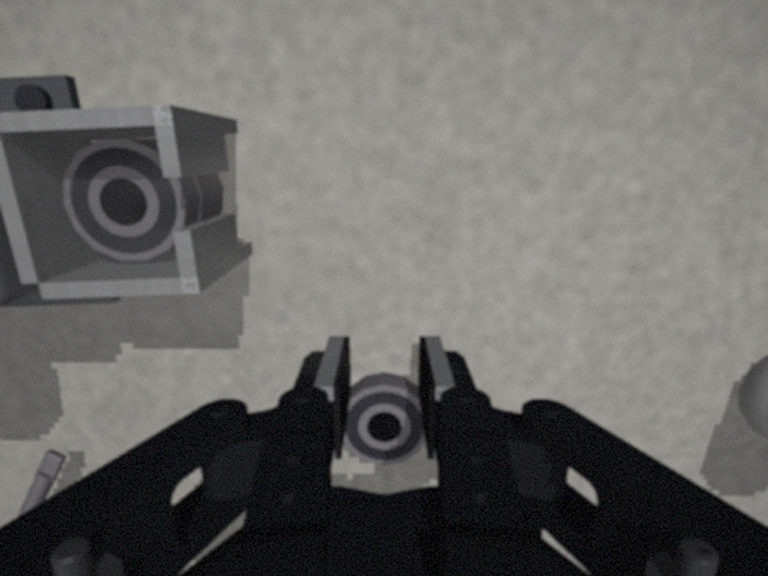

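The bearing (384,425) sits centred in the cradle between the fingers, and the rest are still in the magazine (125,200). I'll continue.

>>> apply_moves(
  claw=[-0.45,-0.45,-0.45,-0.45,-0.45],
  travel=[
    [-0.007,0.0006,0],
    [-0.014,0.0012,0],
    [-0.021,0.0018,0],
    [-0.028,0.0024,0],
    [-0.035,0.003,0],
  ],
  turn=[
    [0,0,0],
    [0,0,0],
    [0,0,0],
    [0,0,0],
    [0,0,0],
  ],
)

```text
t: 7.65
tcp_pos: [0.5876, -0.1073, 0.0037]
tool_rot: [0.708, 0.706, -0.002, -0.002]
force: [-0.4, -0.0, 0.0]
finger_gap: 0.272
gripper_force: 0.2
```

>>> apply_moves(
  claw=[-0.45,-0.45,-0.45,-0.45,-0.45],
  travel=[
    [-0.007,0.0006,0],
    [-0.014,0.0012,0],
    [-0.021,0.0018,0],
    [-0.028,0.0024,0],
    [-0.035,0.003,0],
  ],
  turn=[
    [0,0,0],
    [0,0,0],
    [0,0,0],
    [0,0,0],
    [0,0,0],
  ],
)

```text
t: 8.07
tcp_pos: [0.5898, -0.1353, 0.0037]
tool_rot: [0.708, 0.706, -0.002, -0.002]
force: [0.1, 0.5, 0.5]
finger_gap: 0.275
gripper_force: 0.2
```

>>> apply_moves(
  claw=[-0.45,-0.45,-0.45,-0.45,-0.45],
  travel=[
    [0.005,0,0],
    [0.015,0,0],
    [0.03,0,0],
    [0.045,0,0],
    [0.05,0,-0.03],
  ],
  turn=[
    [0,0,0],
    [0,0,0],
    [0,0,0],
    [0,0,0],
    [0,0,0],
  ],
)

```text
t: 8.48
tcp_pos: [0.586, -0.0905, 0.024]
tool_rot: [0.707, 0.707, -0.004, -0.007]
force: [0.4, 0.2, -0.5]
finger_gap: 0.276
gripper_force: 0.0
```

>>> apply_moves(
  claw=[-0.45,-0.45,-0.45,-0.45,-0.45],
  travel=[
    [0,0,-0.05],
    [0,0,-0.1],
    [0.05,0,-0.15],
    [0.1,0,-0.15],
    [0.15,0,-0.15],
  ],
  turn=[
    [0,0,0],
    [0,0,0],
    [0,0,0],
    [0,0,0],
    [0,0,0],
  ],
)

```text
t: 8.9
tcp_pos: [0.5929, 0.0189, 0.151]
tool_rot: [0.708, 0.706, -0.0, 0.001]
force: [-0.1, -1.0, -0.1]
finger_gap: 0.275
gripper_force: 0.0
```

```bash
python3 -c "
from h import *
import pickle
go([.590,-.136,.004])
s=snap('top'); save(s,'t5.png',(220,100,360,220),5); pickle.dump(s,open('s5.pkl','wb'))
"
```

```text
t 8.9 tcp [0.5929 0.0189 0.151 ] gap 0.275 F [-0.1 -1.  -0.1] q [-0.16  0.59  1.59 -0.    0.97 -0.15]
travel [-0.1934 -0.0029  0.1839] turn [ 0.0002  0.0003 -0.0012]
```

View pics/t5.png

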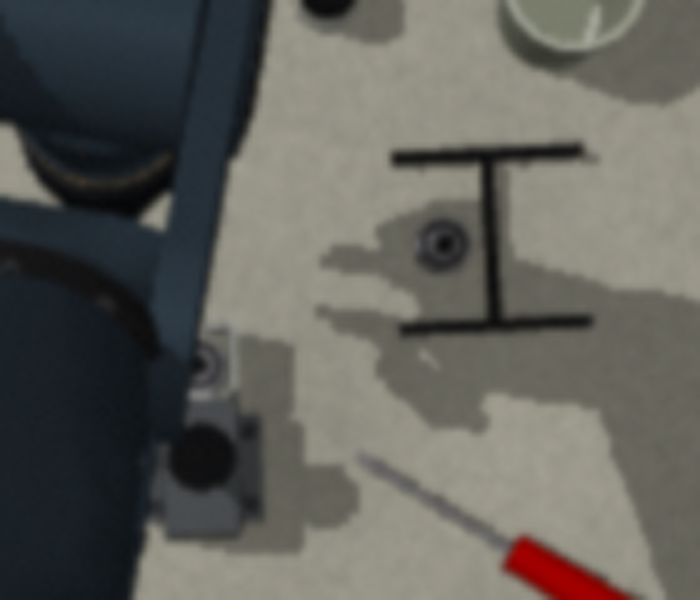

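The bearing at (441,245) lies about 28 mm from the cross wall (492,241), midway between the rails. The plunger is up, the rest of the stack is in the magazine, and the arm is clear.

>>> apply_moves(
  claw=[-0.45,-0.45,-0.45],
  travel=[
    [0,0,0],
    [0,0,0],
    [0,0,0],
  ],
  turn=[
    [0,0,0],
    [0,0,0],
    [0,0,0],
  ],
)

```text
t: 9.2
tcp_pos: [0.5907, 0.0176, 0.147]
tool_rot: [0.708, 0.707, -0.003, -0.002]
force: [0.7, 0.1, -0.7]
finger_gap: 0.273
gripper_force: 0.0
```

```bash
python3 -c "
from station import manip
print(manip.sign_off())"
```

```text
the job is handed in; nothing more can be done
None
```

The job is handed in after about 9 s of the 48 s; sign-off gave no verdict, but the last picture showed the single dispensed bearing in the tray pocket facing the outlet, about 28 mm from the cross wall, with the plunger up and the rest of the stack still in the magazine.

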